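# Take the lever stop off the fence rail and put it away

### The job

Clear the fence for the next job: press down the long tail of the lever stop so that its toe pops up out of the sprung roller catch while its heel stays on the rail, then lift the stop off and set it down flat on its feet in the wide bay of the wooden tray (do not drop it in). Leave the knob-topped stop clipped on the rail where it is, and do not knock over the glue bottle.

Things in the scene. Friction and masses are not known exactly. Their poses are not given: they have to be found in the camera images.
- fence: fixed fence: aluminium rail 30 mm wide, 270 mm long, on a grey base plate. Origin on the bench under the middle of the rail; y along the rail, x across it to the far side, z up. Flat rail top 50 mm above the bench, with a mid ridge 6 mm wide, 10 mm high. Stops clip on at y = -70 and +70 mm (which stop is where varies), each between two cheeks 6 mm high, 20 mm either side of its middle.
- roller_a (a point): axis of the white roller (9 mm diameter, 16 mm wide) of the sprung catch at the fence's y = -70 mm place, 33 mm beyond the rail's middle, 61 mm above the bench; it hooks over the stop's toe. A slanting plunger carries it: the spring holds with 7 N and yields upward and away from the rail. Its housing stands 50 to 75 mm beyond the rail's middle, up to 95 mm above the bench. Axes as the fence's.
- roller_b (a point): the same for the catch at the fence's y = +70 mm place.
- strip (a point): middle of the top of a rubber-topped strip along the fence's near side, below the stop's tail: 22 mm wide, 77 mm to the near side of the rail's middle, 30 mm above the bench. A pressed tail bottoms on it at about 22 degrees of tip.
- stop_center (a point): middle, half-way up, of the lever stop's aluminium block: 40 (x) x 36 (y) x 45 mm high, about 0.3 kg, flat sides free to grip across y. x from tail to toe (the fence's x when clipped), z out of its top. The tail (18 mm wide) reaches 88 mm to -x, its underside 8 mm above the feet; a steel toe 24 mm wide, 6 mm thick, level with the feet, reaches 35 mm to +x. A slot below fits the rail's ridge.
- stop_pad (a point): middle of the top of the black ribbed press pad (26 x 30 mm) at the end of the lever stop's tail, 75 mm to -x of the block's middle and 18 mm above its feet. Pressing it down 12 to 15 mm, with up to about 10 N, tips the stop about the rail's near edge and springs the toe past the roller; it bottoms at 24 mm. Let go, the stop stays tipped 17 to 22 degrees, toe above the roller.
- stop_toe (a point): end of the lever stop's toe (axis of its rounded 6 mm thick end), 32 mm to +x of the block's middle, 3 mm above the feet: 53 mm above the bench when clipped, 67 to 70 mm when popped out.
- stop_heel (a point): point on the lever stop's underside above the rail's near top edge, 15 mm to -x of the block's middle: the fulcrum. 50 mm above the bench while it rests on the rail.
- knob_stop_top (a point): top of the other stop, a low 40 x 36 mm block with a round black knob (34 mm diameter) on a stem and no tail, clipped in the other place; this point is 103 mm above the bench. To be left alone.
- tray_bay (a point): centre of the floor of the wide bay of an open wooden tray fixed to the bench. The wide bay is 170 mm (x) by 120 mm (y) inside; floor 6 mm above the bench, walls 6 mm thick with tops 34 mm above the bench. The narrow bay (60 mm, with a dowel and a brass block in it) lies to +y of it.
- glue: white glue bottle, 60 mm diameter, 170 mm high, standing beyond the tray and the fence; origin under its centre.

How it is judged:
By the outcome, as a careful person would: the job done as asked, in the order asked, and still so for the second after the job is handed in, with the robot touching nothing.
It also fails if it takes over 42 s, if anything falls off the work surface, if the arm or the gripper's body presses on something with over 40 N, if the wrist force passes 120 N, or if a joint passes its speed limit or range.

### The arm

A 6-joint arm with a two-finger parallel gripper is mounted at the origin on the work surface. World frame = base frame: x ahead of the robot, y to its left, z up, the work surface at z = 0. Lengths are in m, angles in rad, forces in N, time in s.
With the tool pointing down it reaches from about 0.3 to 0.95 m from the base axis. Payload 3.1 kg.
Tool frame: the origin (TCP) lies at the very end of the fingers, on their centre line; the grasp point (between the pads) lies 19 mm behind it (r.tcp_to_grasp is the distance from the TCP to the grasp point, in m); z points along the fingers, y is the direction in which the jaws open and shut (so a half turn about z gives the same grasp; the last joint's range is limited). The gripper opens to 85 mm and grips with 20 to 120 N. Pads are 22 mm wide; open, the fingers measure 114 mm over their backs; the gripper's body (76 mm by 85 mm) begins 54 mm behind the grasp point. The pads swing forward as they close: fully open they stand 13 mm farther back than shut.
Start: joints at [1.237, 0.308, 1.634, -0, 1.2, -0.07], TCP at [0.163, 0.603, 0.231] pointing down, gripper open.
Joint ranges: [-3.06, 3.06], [-0.79, 1.96], [0.05, 2.63], [-1.19, 4.34], [0.05, 2.64], [-2.94, 2.94]. Speed limits (rad/s): [2.79, 2.79, 3.14, 3.14, 3.14, 3.14].

### API

Orientations are given as a unit quaternion [x, y, z, w].
In Python, from cell import r, get_image gives the robot as it stands.
- The arm moves only by the shell command python3 -m crank 'ROWS' [OPENING]. ROWS is JSON, a list of rows, each a list of 6 numbers: the shift along the world's x, y, z each as a share of 600 mm, from -1 to 1, then the turn, a rotation vector about the world's x, y, z each as a share of pi rad, from -1 to 1. A call has 1 to 12 rows; each row shifts and turns the pose as measured when the row begins; what a row does not reach is not made up. A row lasts 1/10 s, in which the tool goes at most 50 mm and 8.59 degrees, less where a joint would pass 70% of its speed; a pose out of reach is approached as far as the arm can. A call with a number of a shift or a turn outside -1 to 1 is refused whole. A call with a gripper value outside its range is refused whole. OPENING is the finger opening in mm, from 0 to 85.4, set as the call begins (- or left out, the last holds). The fingers move at their own pace and stop on an object; the grip force is fixed at half the most. Time passes only in rows, so rows that do not move let the fingers close. It gives the time, the measured TCP pose, the force and the opening at its end, in the units of the state.
- r.read_state(): the state, without advancing time (a new reading comes with each control period).
- get_image(name): name is "side" or "top" or "wrist"; returns a dict with "img" (480x640x3 uint8, blue, green, red), "z_map" (480x640 float32, m along the optical axis (not along the pixel's ray), 0 where there is no reading), "mtx" (3x3 intrinsics, pixels), "world_from_camera" (4x4, takes a point from camera to world coordinates); the wrist camera has in their place "hand_eye" (4x4, takes a point from camera to tool coordinates, whose origin is the TCP and whose axes are the flange's). Camera axes: x right, y up, looking along -z (the intrinsics and any distortion apply to the point x, -y, -z); pixel columns grow to the right and rows downward; lengths in m; the calibration is good to about 2 mm. The wrist camera is an equidistant fisheye: a pixel r from the principal point sees the ray r / f radians off the axis. A picture is of the moment at which its call begins: read the wrist's pose just before it.
- r.job_done(): hands the job in, once; it reports no verdict.
The state is a dict: "time_s": time; "qpos": joint angles; "dq": joint speeds; "joint_torque": joint torques, N m; "tcp_pos": TCP position; "tool_rot": TCP orientation; "contact_force": force on the tool from outside, world axes, zero at the start; "moment": the same for the moment, N m; "opening": finger opening in m.
Only numpy, scipy, OpenCV 4.12 (cv2) and the standard library are available. Lean on these libraries where they do the work, as an engineer would, in place of code of your own. Each camera call takes 0.05 s, during which the arm holds its last target. There are 200 camera calls.

## Working session

There is one attempt and no reset: what is moved stays moved. The work goes in short steps, Python scripts to look and compute and a shell command to move; the robot and the scene stay as the last step left them, time stands still between calls to the robot, and variables do not carry over. Pictures are saved under pics/ and viewed, about 8 in all and at most 12, crops included, and the job is handed in when it is done.

```bash
ls; mkdir -p pics
cat > h.py <<'E'
import numpy as np,cv2
from cell import r,get_image
from scipy.spatial.transform import Rotation as R
def px2w(d,u,v,z=None):
    K=d["mtx"];T=d["world_from_camera"]
    if z is None:
        z=np.median([a for a in d["z_map"][v-1:v+2,u-1:u+2].ravel() if a>0])
    p=np.array([(u-K[0,2])/K[0,0]*z,-(v-K[1,2])/K[1,1]*z,-z,1])
    return (T@p)[:3]
E
python3 - <<'E'
from h import *
import pickle
for n in("top","side"):
    d=get_image(n);pickle.dump(d,open(n+".pkl","wb"));cv2.imwrite(f"pics/{n}0.png",d["img"])
    print(d["mtx"],d["world_from_camera"].round(3),[k for k in d])
s=r.read_state();print(s)
E
```

```text
pics
[[549.76491702   0.         319.57459894]
 [  0.         549.76491702 235.99247426]
 [  0.           0.           1.        ]] [[-0.025  0.976 -0.217  0.44 ]
 [-1.    -0.024  0.003 -0.002]
 [-0.002  0.217  0.976  1.059]
 [ 0.     0.     0.     1.   ]] ['img', 'z_map', 'mtx', 'world_from_camera']
[[441.75741314   0.         318.79777036]
 [  0.         441.75741314 234.48482479]
 [  0.           0.           1.        ]] [[-0.91   0.309 -0.277  0.387]
 [-0.415 -0.686  0.598  0.575]
 [-0.005  0.659  0.752  0.777]
 [ 0.     0.     0.     1.   ]] ['img', 'z_map', 'mtx', 'world_from_camera']
{'time_s': 0.1, 'qpos': array([ 1.23727936e+00,  3.08915547e-01,  1.63504703e+00, -1.68846632e-05,
        1.19970609e+00, -6.97258358e-02]), 'dq': array([ 9.41318137e-04, -1.07573064e-03, -2.96611181e-03,  3.36245814e-05,
       -1.13662502e-03,  2.80705870e-04]), 'joint_torque': array([-1.05159073e-03, -4.16411233e+01, -2.77642107e+01, -1.45670015e-04,
        4.02870763e-03,  3.76973077e-06]), 'tcp_pos': array([0.16276791, 0.60266661, 0.23016923]), 'tool_rot': array([ 1.31510365e-01,  9.91314252e-01, -1.01855705e-03, -2.00164549e-04]), 'contact_force': array([-0.57286366,  0.78880017, -0.6699603 ]), 'moment': array([-0.00836843, -0.01156654, -0.05644347]), 'opening': 0.08532401375803926}
```

View pics/top0.png

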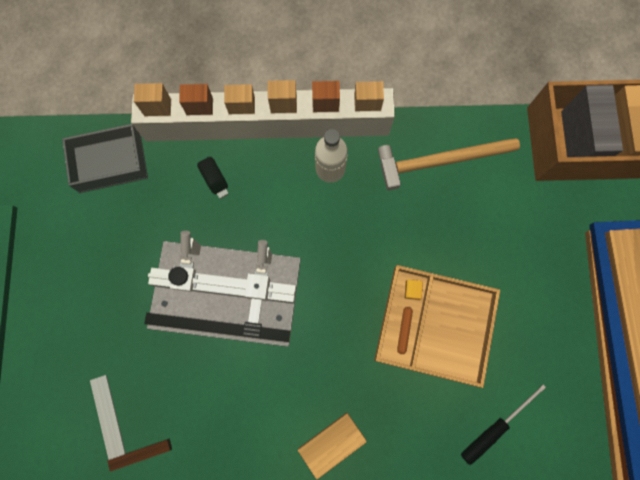

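View pics/side0.png

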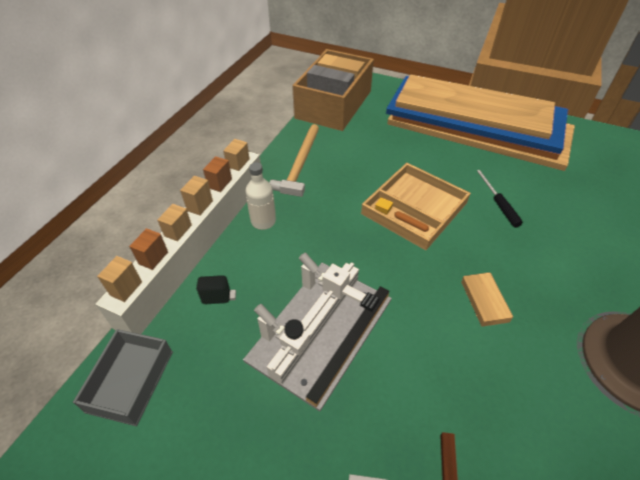

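Run:
```python
from h import *
import pickle
d=pickle.load(open("top.pkl","rb"))
c=cv2.resize(d["img"][225:350,140:305],None,fx=4.8,fy=4.8,interpolation=cv2.INTER_CUBIC);cv2.imwrite("pics/c1.png",c)
for n,u,v in [("stoptop",257,283),("pad",252,330),("knob",178,276),("railL",152,278),("railR",292,292),("hook",264,247),
 ("bayfloor",458,330),("tc",398,268),("tc2",498,290),("tc3",482,384),("tc4",378,361),("div top",430,272),("div bot",412,366),("gluetop",331,136),("glue",331,160)]:
    print(n,px2w(d,u,v).round(4))
```

```text
stoptop [0.5721 0.1076 0.0959]
pad [0.4921 0.1196 0.0683]
knob [0.587  0.2453 0.103 ]
railL [0.5927 0.3073 0.049 ]
railR [0.5589 0.0479 0.061 ]
hook [0.6354 0.0945 0.1015]
bayfloor [ 0.4858 -0.2618  0.0064]
tc [ 0.6028 -0.1514  0.0322]
tc2 [ 0.5562 -0.3351  0.0349]
tc3 [ 0.3877 -0.2906  0.034 ]
tc4 [ 0.4324 -0.1083  0.0048]
div top [ 0.5983 -0.2176  0.0011]
div bot [ 0.4223 -0.1664  0.0345]
gluetop [ 0.8141 -0.0285  0.1698]
glue [ 0.7913 -0.0288  0.1133]
```

View pics/c1.png

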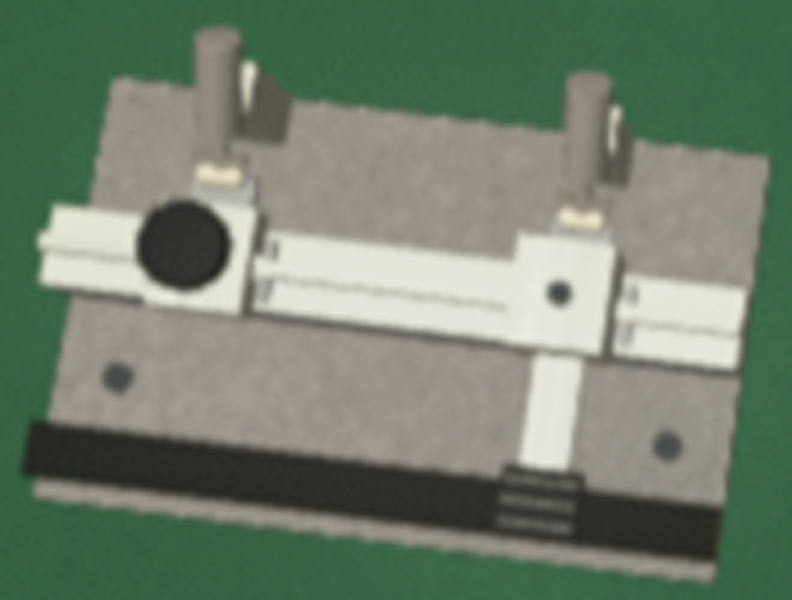

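```bash
cat >> h.py <<'E'
def onz(d,u,v,zw):
    a=px2w(d,u,v,1.0);c=d["world_from_camera"][:3,3];return c+(a-c)*(zw-c[2])/(a[2]-c[2])
E
python3 - <<'E'
from h import *
import pickle
d=pickle.load(open("top.pkl","rb"))
f=lambda x,y,z:onz(d,140+x/4.8,225+y/4.8,z)
b=f(561,294,.095);p=f(540,500,.068);k=f(184,246,.103);print("block",b,"pad",p,"knob",k)
print("yaw bp",np.degrees(np.arctan2(*(b-p)[[1,0]])),"dist",np.linalg.norm((b-p)[:2]))
print("yaw kb",np.degrees(np.arctan2((b-k)[0],-(b-k)[1])),np.linalg.norm((b-k)[:2]))
q=f(38,425,.03)-f(722,510,.03);print("yaw strip",np.degrees(np.arctan2(-q[0],q[1])))
q=[onz(d,*x,.034) for x in[(398,268),(498,290),(482,384),(378,361)]];q=np.array(q);print(q,q.mean(0),[np.linalg.norm(q[i]-q[i-1]) for i in range(4)])
e=q[1]-q[2];print("trayyaw",np.degrees(np.arctan2(e[1],e[0])));e=q[0]-q[3];print(np.degrees(np.arctan2(e[1],e[0])))
x=(q[0]+q[1]-q[2]-q[3])[:2];x/=np.linalg.norm(x);y=np.array([-x[1],x[0]])
print("bay", (q[1]+q[2])[:2]/2+y*.066)
E
```

```text
block [0.56652391 0.10791867 0.095     ] pad [0.49354761 0.11875387 0.068     ] knob [0.58650476 0.24475197 0.103     ]
yaw bp -8.445328320587809 dist 0.073776296080316
yaw kb -8.307803030317677 0.13828443710310448
yaw strip -8.388734380665852
[[ 0.60248919 -0.15111693  0.034     ]
 [ 0.55633344 -0.33544711  0.034     ]
 [ 0.38770025 -0.2905524   0.034     ]
 [ 0.43263695 -0.10530692  0.034     ]] [ 0.49478996 -0.22060584  0.034     ] [np.float64(0.1759214028022364), np.float64(0.19002095982940456), np.float64(0.1745069850272978), np.float64(0.19061792101969938)]
trayyaw -14.907896430084097
-15.093823958857941
bay [ 0.48910028 -0.24924901]
```

```bash
python3 -m crank '[[0.045,-0.067,0,0,0,0.0185],[0.045,-0.067,0,0,0,0.0185],[0.045,-0.067,0,0,0,0],[0.045,-0.067,0,0,0,0],[0.045,-0.067,0,0,0,0],[0.045,-0.067,0,0,0,0],[0.045,-0.067,0,0,0,0],[0.045,-0.067,0,0,0,0],[0.045,-0.067,0,0,0,0],[0.045,-0.067,0,0,0,0],[0.045,-0.067,0,0,0,0],[0,0,0,0,0,0]]' 0
```

```text
time_s: 1.3
tcp_pos: [0.4629, 0.1426, 0.2253]
tool_rot: [0.068, 0.998, -0.003, -0.001]
contact_force: [-0.9, 0.3, -0.2]
opening: -0.0003
```

```bash
python3 -m crank '[[0.025,-0.02,-0.06,0,0,0],[0.024,-0.02,-0.06,0,0,0],[0,0,-0.06,0,0,0],[0,0,-0.04,0,0,0],[0,0,0,0,0,0]]'
python3 - <<'E'
from h import *
d=get_image("wrist");cv2.imwrite("pics/w1.png",d["img"]);print({k:v for k,v in d.items() if k in("mtx","hand_eye")})
d=get_image("side");cv2.imwrite("pics/s1.png",cv2.resize(d["img"][200:420,220:430],None,fx=2.7,fy=2.7,interpolation=cv2.INTER_CUBIC))
c=get_image("top");cv2.imwrite("pics/t1.png",c["img"])
E
```

```text
time_s: 1.8
tcp_pos: [0.4935, 0.1177, 0.0903]
tool_rot: [0.071, 0.997, -0.001, 0.001]
contact_force: [-0.5, -1.0, -0.2]
opening: -0.0001
{'mtx': array([[371.64829954,   0.        , 320.20223212],
       [  0.        , 371.64829954, 240.70638969],
       [  0.        ,   0.        ,   1.        ]]), 'hand_eye': array([[-1.14489954e-03,  9.58744263e-01,  2.84267702e-01,
         7.19912365e-02],
       [ 9.99999094e-01,  1.29911375e-03, -3.53959850e-04,
        -8.01508741e-04],
       [-7.08653057e-04,  2.84267039e-01, -9.58744882e-01,
        -1.42660069e-01],
       [ 0.00000000e+00,  0.00000000e+00,  0.00000000e+00,
         1.00000000e+00]])}
```

View pics/s1.png

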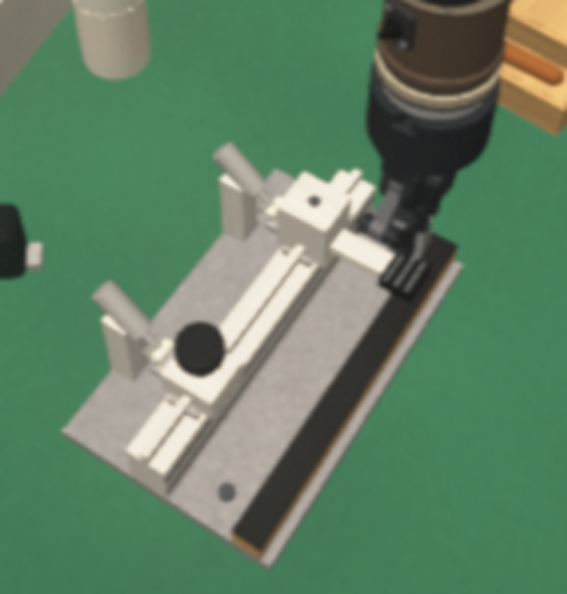

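View pics/w1.png

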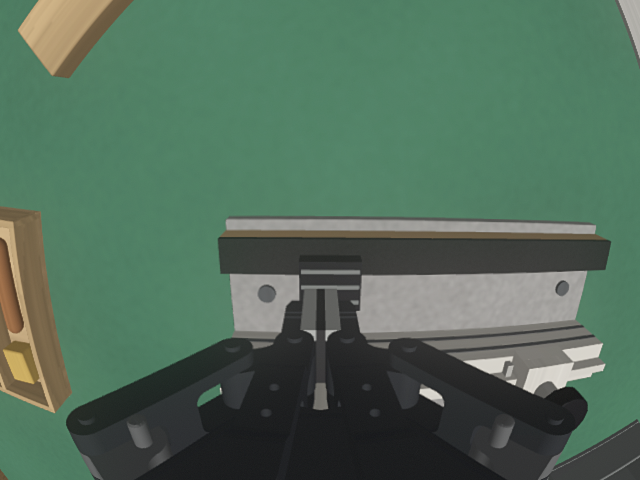

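```bash
python3 -m crank '[[0,0.005,-0.017,0,0,0],[0,0,-0.015,0,0,0],[0,0,0,0,0,0]]'; for i in 1; do python3 -m crank '[[0,0,-0.007,0,0,0],[0,0,-0.007,0,0,0]]';python3 -m crank '[[0,0,-0.007,0,0,0],[0,0,0,0,0,0]]'; done
```

```text
time_s: 2.25
tcp_pos: [0.501, 0.1233, 0.0788]
tool_rot: [0.07, 0.998, 0.001, 0.01]
contact_force: [0.2, 0.8, -0.4]
opening: 0.0002
time_s: 2.45
tcp_pos: [0.5022, 0.1237, 0.0712]
tool_rot: [0.07, 0.998, 0.001, 0.011]
contact_force: [-0.4, -0.1, -0.1]
opening: 0.0
time_s: 2.65
tcp_pos: [0.5024, 0.1238, 0.0671]
tool_rot: [0.07, 0.998, 0.001, 0.011]
contact_force: [-0.9, 0.6, 4.3]
opening: -0.0001
```

Run:
```python
from h import *
s=r.read_state();print(s["qpos"].round(3),s["tcp_pos"],R.from_quat(s["tool_rot"]).as_matrix().round(3))
```

```text
[ 0.159  0.318  2.009 -0.003  0.793 -1.27 ] [0.50242865 0.12381814 0.06707719] [[-0.99   0.139  0.022]
 [ 0.139  0.99   0.001]
 [-0.022  0.004 -1.   ]]
```

```bash
python3 -m crank '[[0,0,0.012,0,0,0],[-0.008,-0.002,0,0,0.0035,0],[-0.008,0,0,0,0.0035,0],[0,0,0,0,0,0]]'; python3 -m crank '[[0,0,0,0,0,0],[0,0,0,0,0,0]]'
```

```text
time_s: 3.05
tcp_pos: [0.492, 0.1223, 0.0747]
tool_rot: [0.07, 0.998, 0.0, -0.001]
contact_force: [-0.3, 0.8, -0.0]
opening: 0.0001
time_s: 3.25
tcp_pos: [0.4917, 0.1222, 0.0744]
tool_rot: [0.07, 0.998, 0.0, -0.001]
contact_force: [-0.5, 0.6, 0.1]
opening: 0.0
```

```bash
python3 -m crank '[[0,0,-0.01,0,0,0],[0,0,-0.007,0,0,0]]'; python3 -m crank '[[0,0,-0.007,0,0,0],[0,0,-0.007,0,0,0]]';python3 -m crank '[[0,0,-0.007,0,0,0]]';python3 -m crank '[[0,0,-0.005,0,0,0]]'
```

```text
time_s: 3.45
tcp_pos: [0.4917, 0.1224, 0.0647]
tool_rot: [0.07, 0.998, 0.001, -0.001]
contact_force: [-6.7, 1.3, 11.1]
opening: -0.0001
time_s: 3.65
tcp_pos: [0.4895, 0.1227, 0.0563]
tool_rot: [0.07, 0.998, 0.0, -0.004]
contact_force: [-1.7, 0.3, 5.6]
opening: -0.0004
time_s: 3.75
tcp_pos: [0.4894, 0.1228, 0.0523]
tool_rot: [0.07, 0.998, 0.0, -0.005]
contact_force: [-0.9, -1.1, 4.4]
opening: -0.0004
time_s: 3.85
tcp_pos: [0.4894, 0.1228, 0.0488]
tool_rot: [0.07, 0.998, 0.0, -0.005]
contact_force: [0.3, -1.0, 0.4]
opening: -0.0002
```

```bash
python3 -m crank '[[0,0,0.005,0,0,0],[0,0,0.01,0,0,0],[-0.01,0,0.03,0,0,0],[-0.04,0,0.06,0,0,0],[-0.05,0,0.06,0,0,0],[-0.05,0,0.06,0,0,0],[0,0,0,0,0,0]]' 70
python3 - <<'E'
from h import *
import pickle
d=get_image("side");pickle.dump(d,open("side1.pkl","wb"));a=cv2.resize(d["img"][250:330,290:400],None,fx=5,fy=5,interpolation=cv2.INTER_CUBIC)
c=get_image("top");pickle.dump(c,open("top1.pkl","wb"));b=cv2.resize(c["img"][230:345,235:285],None,fx=4,fy=4,interpolation=cv2.INTER_CUBIC)
o=np.zeros((460,750,3),np.uint8);o[:400,:550]=a;o[:460,550:]=b;cv2.imwrite("pics/p2.png",o)
for x in range(245,275,3): print(x,[px2w(c,257,v)[[0,2]].round(3).tolist() for v in (x,)])
for v in range(275,335,4):print(v,px2w(c,int(257-(v-285)*.1),v).round(3))
E
```

```text
time_s: 4.55
tcp_pos: [0.3963, 0.1223, 0.1877]
tool_rot: [0.071, 0.997, 0.0, -0.005]
contact_force: [-0.3, 0.2, 0.6]
opening: 0.0699
245 [[0.66, 0.003]]
248 [[0.636, 0.091]]
251 [[0.631, 0.091]]
254 [[0.626, 0.087]]
257 [[0.621, 0.084]]
260 [[0.616, 0.079]]
263 [[0.622, 0.014]]
266 [[0.607, 0.068]]
269 [[0.602, 0.067]]
272 [[0.596, 0.072]]
275 [0.59  0.109 0.07 ]
279 [0.583 0.11  0.073]
283 [0.571 0.107 0.104]
287 [0.564 0.109 0.102]
291 [0.558 0.109 0.099]
295 [0.551 0.109 0.097]
299 [0.544 0.111 0.094]
303 [0.537 0.112 0.092]
307 [0.533 0.117 0.061]
311 [0.527 0.117 0.057]
315 [0.52  0.118 0.056]
319 [0.513 0.12  0.052]
323 [0.505 0.12  0.051]
327 [0.498 0.122 0.051]
331 [0.491 0.122 0.047]
```

View pics/p2.png

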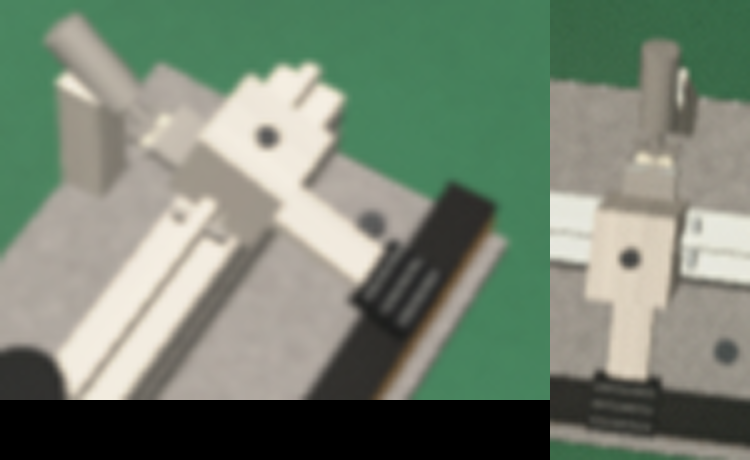

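```bash
python3 -m crank '[[0.0573,-0.004,-0.005,-0.0055,-0.038,0],[0.0573,-0.004,-0.01,-0.0055,-0.038,0],[0.0573,-0.004,-0.02,-0.0055,-0.038,0],[0.0573,-0.004,-0.02,0,0,0],[0,0,0,0,0,0],[0,0,0,0,0,0]]'
python3 - <<'E'
from h import *
s=r.read_state();p=s["tcp_pos"];M=R.from_quat(s["tool_rot"]).as_matrix()
print(p,M.round(3))
d=get_image("wrist");cv2.imwrite("pics/w3.png",d["img"])
E
```

```text
time_s: 5.25
tcp_pos: [0.5366, 0.1109, 0.1398]
tool_rot: [0.069, 0.983, -0.015, 0.172]
contact_force: [-1.5, -0.1, -0.3]
opening: 0.0703
[0.53657181 0.11093015 0.13977819] [[-0.931  0.141  0.336]
 [ 0.131  0.99  -0.054]
 [-0.34  -0.006 -0.94 ]]
```

View pics/w3.png

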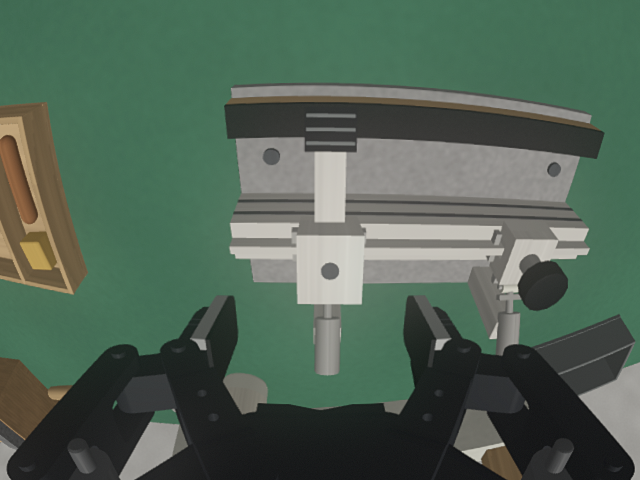

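```bash
python3 -m crank '[[0,0.0067,0,0,0,0],[0.0135,-0.0022,-0.0397,0,0,0],[0.0135,-0.0022,-0.035,0,0,0],[0.01,-0.0022,-0.03,0,0,0],[0,0,0,0,0,0],[0,0,0,0,0,0]]'
```

```text
time_s: 5.9
tcp_pos: [0.5601, 0.113, 0.0789]
tool_rot: [0.069, 0.982, -0.014, 0.175]
contact_force: [0.5, 0.9, -0.0]
opening: 0.0701
```

```bash
python3 -m crank '[[0.001,-0.0035,-0.009,0,0,0],[0.001,0,-0.008,0,0,0],[0,0,0,0,0,0]]'; python3 -m crank '[[0,0,0,0,0,0],[0,0,0,0,0,0],[0,0,0,0,0,0],[0,0,0,0,0,0],[0,0,0,0,0,0],[0,0,0,0,0,0]]' 25
```

```text
time_s: 6.2
tcp_pos: [0.5624, 0.1115, 0.0713]
tool_rot: [0.069, 0.982, -0.013, 0.177]
contact_force: [0.1, -0.4, 0.2]
opening: 0.0701
time_s: 6.8
tcp_pos: [0.563, 0.1117, 0.0726]
tool_rot: [0.069, 0.981, -0.013, 0.178]
contact_force: [-0.5, 0.2, 0.0]
opening: 0.0354
```

```bash
python3 -m crank '[[0,0,0.01,0,0,0],[0,0,0.012,0,0,0],[-0.002,0,0.02,0,0,0],[0,0,0,0,0,0]]'; python3 -m crank '[[-0.02,0,0.05,0,0,0],[-0.02,0,0.06,0,0,0],[-0.02,0,0.06,0,0,0],[0,0,0,0,0,0],[0,0,0,0,0,0]]'
python3 - <<'E'
from h import *
d=get_image("wrist");e=get_image("side")
o=np.hstack([cv2.resize(d["img"],(400,300)),cv2.resize(e["img"][150:390,200:520],(400,300))]);cv2.imwrite("pics/g4.png",o)
E
```

```text
time_s: 7.2
tcp_pos: [0.5594, 0.1112, 0.0978]
tool_rot: [0.069, 0.982, -0.014, 0.176]
contact_force: [0.1, -0.8, -2.7]
opening: 0.0355
time_s: 7.7
tcp_pos: [0.5191, 0.1106, 0.2014]
tool_rot: [0.069, 0.982, -0.014, 0.173]
contact_force: [-1.0, 1.0, -2.9]
opening: 0.0353
```

View pics/g4.png

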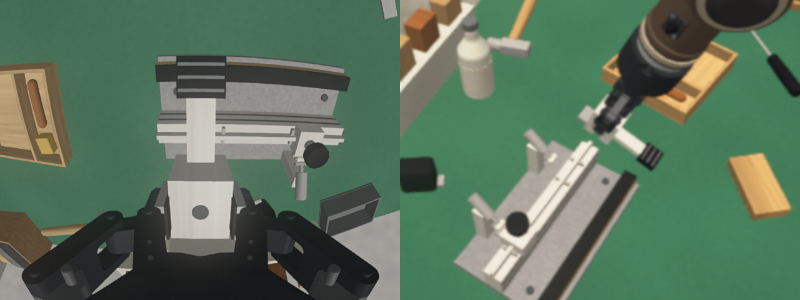

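```bash
python3 -m crank '[[0,-0.065,0,0.0055,0.0375,0],[0,-0.065,0,0.0055,0.0375,0],[0,-0.065,0,0.0055,0.0375,0],[0,-0.07,0,0,0,-0.02],[0,-0.07,0,0,0,-0.019],[0,-0.07,0,0,0,0],[0,-0.07,0,0,0,0],[0,-0.07,0,0,0,0],[0,-0.06,0,0,0,0],[0,0,0,0,0,0],[0,0,0,0,0,0]]'
python3 - <<'E'
from h import *
s=r.read_state();p=s["tcp_pos"];M=R.from_quat(s["tool_rot"]).as_matrix()
d=get_image("wrist");print(p,M.round(3),d.keys(),s["contact_force"])
im=d["img"].copy();K=d["mtx"];z=d["z_map"]
v,u=np.mgrid[0:480,0:640];x=(u-K[0,2])/K[0,0];y=(v-K[1,2])/K[1,1];rr=np.hypot(x,y)+1e-9
k=np.tan(rr)/rr; P=np.stack([x*k*z,-y*k*z,-z],-1)
T=d["hand_eye"];Pt=P@T[:3,:3].T+T[:3,3];Pw=Pt@M.T+p
np.savez("w.npz",Pt=Pt,Pw=Pw,z=z)
cv2.imwrite("pics/w5.png",im)
E
```

```text
time_s: 8.9
tcp_pos: [0.5114, -0.2656, 0.1758]
tool_rot: [0.131, 0.991, 0.005, -0.024]
contact_force: [0.1, 0.6, -2.3]
opening: 0.0351
[ 0.51141845 -0.26558827  0.17582217] [[-0.965  0.259 -0.047]
 [ 0.259  0.966  0.016]
 [ 0.049  0.003 -0.999]] dict_keys(['img', 'z_map', 'mtx', 'hand_eye']) [ 0.10779381  0.62511597 -2.27575947]
```

View pics/w5.png

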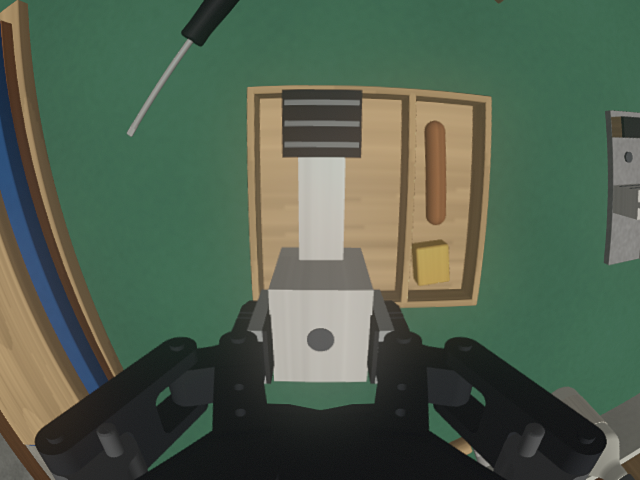

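Run:
```python
from h import *
w=np.load("w.npz");P=w["Pw"];T=w["Pt"]
def pl(v0,v1,u0,u1):
    q=P[v0:v1,u0:u1].reshape(-1,3);q=q[np.abs(q[:,2]-np.median(q[:,2]))<.03];c=q.mean(0);n=np.linalg.svd(q-c,full_matrices=False)[2][2];n*=np.sign(n[2]);return c.round(4),n.round(4)
print("block",pl(296,325,285,362),pl(345,375,280,365));print("all",pl(296,378,280,365));print("tail",pl(165,240,305,340));print("pad",pl(95,150,290,355))
print("floor",pl(170,240,365,400),pl(110,280,262,280))
for u,v in[(253,91),(407,95),(404,298),(258,295),(248,180),(409,180)]:print(u,v,P[v,u].round(4))
s=r.read_state();print(s["tcp_pos"],s["qpos"].round(3))
```

```text
block (array([ 0.5007, -0.2626,  0.2035]), array([ 0.0713, -0.0248,  0.9971])) (array([ 0.5213, -0.2684,  0.202 ]), array([ 0.0814, -0.0281,  0.9963]))
all (array([ 0.5116, -0.2658,  0.2027]), array([ 0.0704, -0.0248,  0.9972]))
tail (array([ 0.4679, -0.2539,  0.1769]), array([ 0.0706, -0.024 ,  0.9972]))
pad (array([ 0.4379, -0.2459,  0.1814]), array([ 0.0736, -0.0275,  0.9969]))
floor (array([ 0.5061, -0.2088,  0.0062]), array([-0.0066, -0.0095,  0.9999])) (array([ 0.4702, -0.2992,  0.0061]), array([-2.e-04, -3.e-04,  1.e+00]))
253 91 [ 0.388  -0.2864  0.0329]
407 95 [ 0.4214 -0.1715  0.0336]
404 298 [ 0.5839 -0.2113  0.0334]
258 295 [ 0.5485 -0.3301  0.0331]
248 180 [ 0.4546 -0.3089  0.0342]
409 180 [ 0.4873 -0.1866  0.0335]
[ 0.51128228 -0.26549886  0.17570049] [-0.548  0.303  1.762 -0.013  1.125 -1.852]
```

```bash
python3 -m crank '[[0.006,0.0155,0,-0.0062,-0.0231,0],[0,0,-0.05,0,0,0],[0,0,-0.06,0,0,0],[0,0,-0.04,0,0,0],[0,0,0,0,0,0],[0,0,0,0,0,0]]'
cat > m.py <<'E'
from h import *
s=r.read_state();p=s["tcp_pos"];M=R.from_quat(s["tool_rot"]).as_matrix()
d=get_image("wrist");print(s["time_s"],p,s["tool_rot"].round(3),s["contact_force"].round(1),s["opening"])
K=d["mtx"];z=d["z_map"];cv2.imwrite("pics/last.png",d["img"])
v,u=np.mgrid[0:480,0:640];x=(u-K[0,2])/K[0,0];y=(v-K[1,2])/K[1,1];rr=np.hypot(x,y)+1e-9
k=np.tan(rr)/rr; P=np.stack([x*k*z,-y*k*z,-z],-1)
T=d["hand_eye"];P=(P@T[:3,:3].T+T[:3,3])@M.T+p
def pl(v0,v1,u0,u1):
    q=P[v0:v1,u0:u1].reshape(-1,3);q=q[np.abs(q[:,2]-np.median(q[:,2]))<.03];c=q.mean(0);n=np.linalg.svd(q-c,full_matrices=False)[2][2];n*=np.sign(n[2]);return c.round(4),n.round(4)
E
python3 - <<'E'
from m import *
print("block",pl(296,375,285,362));print("tail",pl(165,240,305,340));print("pad",pl(95,150,290,355))
E
```

```text
time_s: 9.55
tcp_pos: [0.5151, -0.2479, 0.0806]
tool_rot: [0.126, 0.992, 0.001, 0.013]
contact_force: [0.5, 0.2, -2.1]
opening: 0.0349
9.55 [ 0.51509947 -0.2479463   0.08059297] [0.126 0.992 0.001 0.013] [ 0.5  0.2 -2.1] 0.034893106872878485
block (array([ 0.5128, -0.2472,  0.1074]), array([-0.0017, -0.0074,  1.    ]))
tail (array([ 0.4715, -0.2367,  0.0784]), array([-0.002 , -0.0048,  1.    ]))
pad (array([ 0.4411, -0.2289,  0.0804]), array([-0.0032, -0.0048,  1.    ]))
```

```bash
python3 -m crank '[[0,-0.0125,0,0,0,0],[0,0,-0.025,0,0,0],[0,0,-0.025,0,0,0],[0,0,-0.02,0,0,0],[0,0,0,0,0,0],[0,0,0,0,0,0]]'
python3 - <<'E'
from m import *
print("block",pl(296,375,285,362));print("tail",pl(165,240,305,340));print("pad",pl(95,150,290,355))
E
```

```text
time_s: 10.2
tcp_pos: [0.5182, -0.2577, 0.0393]
tool_rot: [0.126, 0.992, -0.001, 0.016]
contact_force: [0.7, -1.0, -2.4]
opening: 0.0349
10.2 [ 0.51817813 -0.25765303  0.03932569] [ 0.126  0.992 -0.001  0.016] [ 0.7 -1.  -2.4] 0.0349099788665788
block (array([ 0.5157, -0.2568,  0.0661]), array([-0.0077, -0.0043,  1.    ]))
tail (array([ 0.4746, -0.2464,  0.0367]), array([-4.2e-03, -4.0e-04,  1.0e+00]))
pad (array([ 0.4442, -0.2386,  0.0386]), array([-8.1e-03,  2.0e-04,  1.0e+00]))
```

```bash
python3 -m crank '[[0,0,-0.012,0,0.002,0],[0,0,-0.008,0,0,0],[0,0,0,0,0,0]]'; python3 -m crank '[[0,0,-0.003,0,0,0],[0,0,0,0,0,0]]'
```

```text
time_s: 10.55
tcp_pos: [0.5184, -0.2577, 0.027]
tool_rot: [0.126, 0.992, -0.001, 0.013]
contact_force: [-0.2, 0.5, -1.6]
opening: 0.0357
time_s: 10.75
tcp_pos: [0.5186, -0.2578, 0.025]
tool_rot: [0.126, 0.992, -0.002, 0.013]
contact_force: [-0.3, -0.4, -2.9]
opening: 0.035
```

```bash
python3 -m crank '[[0,0,-0.002,0,0,0],[0,0,0,0,0,0]]';python3 -m crank '[[0,0,-0.002,0,0,0],[0,0,0,0,0,0]]'
```

```text
time_s: 10.95
tcp_pos: [0.5193, -0.2581, 0.0246]
tool_rot: [0.126, 0.992, -0.002, 0.014]
contact_force: [0.3, 0.1, -1.7]
opening: 0.0351
time_s: 11.15
tcp_pos: [0.5198, -0.2583, 0.0246]
tool_rot: [0.126, 0.992, -0.002, 0.014]
contact_force: [0.3, 0.5, -3.0]
opening: 0.0347
```

```bash
python3 -m crank '[[0,0,-0.004,0,0,0]]';python3 -m crank '[[0,0,-0.003,0,0,0]]'
python3 - <<'E'
from m import *
print("block",pl(296,375,285,362));print("tail",pl(165,240,305,340));print("pad",pl(95,150,290,355))
E
```

```text
time_s: 11.25
tcp_pos: [0.5202, -0.2585, 0.0242]
tool_rot: [0.126, 0.992, -0.002, 0.014]
contact_force: [-7.9, 5.0, 24.8]
opening: 0.0352
time_s: 11.35
tcp_pos: [0.5202, -0.2585, 0.0242]
tool_rot: [0.125, 0.992, -0.002, 0.014]
contact_force: [-4.2, 3.5, 10.9]
opening: 0.0351
11.35 [ 0.52017263 -0.258511    0.0242438 ] [ 0.125  0.992 -0.002  0.014] [-4.2  3.5 10.9] 0.035081666480427126
block (array([ 0.5178, -0.2576,  0.0511]), array([ 1.0e-04, -3.1e-03,  1.0e+00]))
tail (array([ 0.4766, -0.2473,  0.022 ]), array([ 2.0e-04, -1.8e-03,  1.0e+00]))
pad (array([ 0.4462, -0.2395,  0.0242]), array([ 1.9e-03, -6.0e-04,  1.0e+00]))
```

Seated flat: the top is at 51 mm, as it should be. Now I'll release and back off straight up.

```bash
python3 -m crank '[[0,0,0,0,0,0],[0,0,0,0,0,0],[0,0,0,0,0,0],[0,0,0,0,0,0]]' 52; python3 -m crank '[[0,0,0.015,0,0,0],[0,0,0.03,0,0,0],[0,0,0.05,0,0,0],[0,0,0.07,0,0,0],[0,0,0.07,0,0,0],[-0.06,0,0.06,0,0,0],[-0.07,0,0.05,0,0,0],[0,0,0,0,0,0],[0,0,0,0,0,0]]'
python3 - <<'E'
from h import *
d=get_image("top");e=get_image("side")
print(r.read_state()["time_s"])
o=np.hstack([cv2.resize(d["img"][110:400,130:510],(400,305)),cv2.resize(e["img"][150:390,200:520],(400,305))]);cv2.imwrite("pics/f6.png",o)
E
```

```text
time_s: 11.8
tcp_pos: [0.522, -0.2597, 0.0256]
tool_rot: [0.125, 0.992, -0.003, 0.016]
contact_force: [0.2, 0.3, 0.4]
opening: 0.0519
time_s: 12.7
tcp_pos: [0.443, -0.2589, 0.2406]
tool_rot: [0.125, 0.992, -0.004, 0.017]
contact_force: [0.2, -1.0, 0.0]
opening: 0.0517
12.8
```

View pics/f6.png

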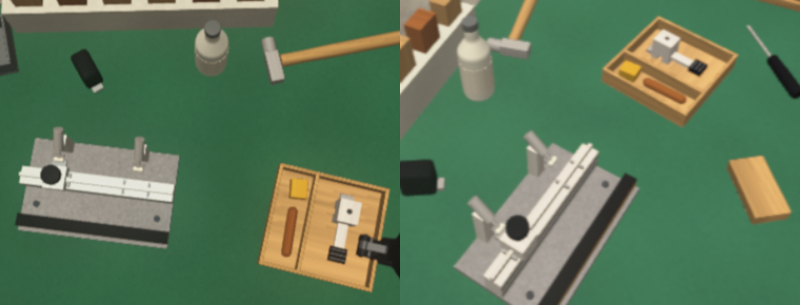

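The stop sits in the wide bay at about (347,212) in the left image. The knob stop is still clipped on at (51,175) and the bottle is standing. The gripper is clear of everything.

Run:
```python
from h import *
d=get_image("top")
print("knob",px2w(d,178,276),"blk",px2w(d,int(130+347*.95),int(110+212*.951)),"glue",px2w(d,331,136))
print(r.job_done())
```

```text
knob [0.5869379  0.24531052 0.10315527] blk [ 0.51776442 -0.2549035   0.05255968] glue [ 0.81356452 -0.02845869  0.17100478]
the job is handed in; nothing more can be done
None
```

The lever stop is off the rail and sitting flat in the wide bay of the tray, and the job was handed in at about 13 s.

I pressed the tail pad until the toe popped out. The camera then showed the stop tipped about 19–20°, with its toe above the roller. I gripped the block across its sides, lifted it straight off, levelled it and lowered it to the tray floor. I opened the gripper only once the stop was resting there.

**Last checks:**
- **Stop in the tray:** before release the block top was 51 mm above the bench, as expected with its feet on the 6 mm floor, and level to within about 0.2°. After release the top camera read 52.6 mm, which is within its 2 mm calibration. The final pictures show the stop clear of all the walls.
- **Knob stop:** in place, within 1 mm of its starting position and 103 mm high.
- **Glue bottle:** still standing where it was.

**Not quite as planned:**
- **First approach to the pad:** the tool drifted about 7 mm toward the rail and touched the tail with about 4 N. I backed off and corrected this before the real press.
- **Press force:** it read about 11 N at its highest, slightly over the 10 N given.
- **Setting down:** contact with the tray floor briefly read about 25 N at the wrist, so that touch was firmer than intended.

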